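# Square up a row of cast specimen blocks on the microscope tray

### The job

Lift the red-banded specimen block out of its casting mould and set it down, without dropping it, on the imaging tray with the other three. Then square all four up into one straight row, in any order: narrow ends flat against the tray's long blue fence, sides touching with no gaps, the first one up against the short blue end stop. Slide the green, yellow and blue blocks over the tray without lifting or tipping them, and leave the dish, the bottle and the tub where they are.

Things in the scene. Friction and masses are not known exactly. Their poses are not given: they have to be found in the camera images.
- tray: Fixed aluminium imaging tray, plate 150 (x) x 280 (y) x 6 mm thick, flat on the table. A blue fence 8 mm thick, standing 18 mm above the plate, runs along its far (+x) edge, a blue end stop of the same section along its +y edge; -x and -y sides are open. Origin: underside centre; z up. Yaw within 0.2 rad; left or right of the mould.
- tray_corner (a point): Inner corner of the tray on the plate's top surface, where the faces of fence and end stop meet. Axes as the tray's: +x into the fence, +y into the end stop; the usable plate runs 142 mm in -x and 272 mm in -y from here. In the finished row the block centres (undersides) lie at x = -20 mm and y = -16, -48, -80, -112 mm.
- block_green: Cast resin specimen block, amber with a green top band and white label. Rigid box 40 (own x) x 32 (own y) x 30 mm tall, about 50 g. Origin: centre of its underside; z up. Starts loose on the tray, 8 to 45 mm short of the long fence, turned up to 0.3 rad from square. The three loose blocks start in random order about 35, 95 and 155 mm from the end stop.
- block_yellow: Cast resin specimen block, amber with a yellow top band and white label. Rigid box 40 (own x) x 32 (own y) x 30 mm tall, about 50 g. Origin: centre of its underside; z up. Starts loose on the tray, 8 to 45 mm short of the long fence, turned up to 0.3 rad from square.
- block_blue: Cast resin specimen block, amber with a blue top band and white label. Rigid box 40 (own x) x 32 (own y) x 30 mm tall, about 50 g. Origin: centre of its underside; z up. Starts loose on the tray, 8 to 45 mm short of the long fence, turned up to 0.3 rad from square.
- block_red: Cast resin specimen block, amber with a red top band and white label. Rigid box 40 (own x) x 32 (own y) x 30 mm tall, about 50 g. Origin: centre of its underside; z up. Starts upright in the mould's cavity, its axes along the mould's, standing 18 mm proud of the mould's top; the clearance around it is 1.5 mm.
- mould: Fixed dark steel casting mould, a block 90 (x) x 80 (y) x 18 mm high, with an open rectangular cavity 43 (x) x 35 (y) mm, 12 mm deep, in the middle of its top. Origin: underside centre; z up. Yaw up to 0.4 rad either way.
- dish: Bystander: closed flat culture dish with pink contents, 90 mm across, 18 mm high, loose on the table beyond the tray's long fence. Origin: underside centre.
- bottle: Bystander: amber jar with white cap, 44 mm across, 80 mm high, loose on the table beyond the mould. Origin: underside centre.
- tub: Bystander: white tub with a grey lid, 48 mm across, 45 mm high, loose on the table beyond the mould, beside the bottle. Origin: underside centre.

How it is judged:
By the outcome, as a careful person would: the job done as asked, in the order asked, and still so for the second after the job is handed in, with the robot touching nothing.
It also fails if it takes over 62 s, if anything falls off the work surface, if the arm or the gripper's body presses on something with over 40 N, if the wrist force passes 120 N, or if a joint passes its speed limit or range.

### The arm

A 6-joint arm with a two-finger parallel gripper is mounted at the origin on the work surface. World frame = base frame: x ahead of the robot, y to its left, z up, the work surface at z = 0. Lengths are in mm, angles in rad, forces in N, time in s.
With the tool pointing down it reaches from about 300 to 775 mm from the base axis. Payload 14.6 kg.
Tool frame: the origin (TCP) lies between the finger pads; the fingertips stand manip.nose_length ahead of it and the grasp point (between the pads) lies 11 mm behind it (manip.nose_length is the distance from the TCP to the fingertips, in mm); z points along the fingers, y is the line along which they close (so a half turn about z gives the same grasp; the last joint's range is limited). The gripper opens to 94 mm and grips with 3 to 60 N. Pads are 16 mm wide; open, the fingers measure 119 mm over their backs; the gripper's body (75 mm by 177 mm) begins 78 mm behind the grasp point.
Start: joints at [1.2, 0.3, 1.521, -0, 1.321, -0.067], TCP at [164.529, 524.804, 213.446] pointing down, gripper open.
Joint ranges: [-3.03, 3.03], [-0.79, 2.21], [0.23, 2.52], [-1.04, 4.18], [0, 3.07], [-2.55, 2.55]. Speed limits (rad/s): [2.22, 2.22, 2.57, 3.14, 3.14, 3.14].

### API

Orientations are given as [roll, pitch, yaw] about the fixed x, y, z axes, in that order (R = Rz(yaw) Ry(pitch) Rx(roll)).
In Python, from cell import manip, cams, job gives the robot as it stands.
- The arm moves only by the tool jog_arm, never from a script. Its argument "commands" is a list of rows, each an object of numbers: "dx", "dy", "dz": the shift along the tool's x, y, z each as a share of 40 mm, from -1 to 1; "ax", "ay", "az": the turn, a rotation vector about the tool's x, y, z each as a share of 10 degrees, from -1 to 1; "gripper": the closure, from 0 (fully open) to 1 (shut). A call has 1 to 10 rows; each row shifts and turns the commanded pose from where the row before left it, along the tool's axes as they then stand; what a row does not reach is not made up. A row lasts 1/8 s, in which the tool goes at most 62.5 mm and 10.7 degrees, less where a joint would pass 70% of its speed; a pose out of reach is approached as far as the arm can. A call with a number of a shift or a turn outside -1 to 1 is refused whole. A call with a gripper value outside its range is refused whole. The fingers move at their own pace and stop on an object; "squeeze" is the grip in N (left out, the last holds). Time passes only in rows, so rows that do not move let the fingers close. It gives the time, the measured TCP pose, the force, the opening and the grip force at its end, in the units of the state.
- manip.read_state(): the state, without advancing time (a new reading comes with each control period).
- cams.camera(name): name is "scene" or "top" or "wrist"; returns a dict with "image" (400x640x3 uint8, red, green, blue), "fx", "fy", "cx", "cy" (pixels), "dist_coeffs" ([k1, k2, p1, p2, k3] as OpenCV has them; the pictures are not rectified), "world_to_cam" (4x4, takes a point from world to camera coordinates). Camera axes: x right, y down, z forward; pixel columns grow to the right and rows downward; lengths in mm; the calibration is good to about 2 mm. A picture is of the moment at which its call begins. There is no depth.
- job.sign_off(): hands the job in; it is judged then, once.
The state is a dict: "clock": time; "joints": joint angles; "qd": joint speeds; "effort": joint torques, N m; "eef_pos": TCP position; "eef_rot": TCP orientation; "wrist_force": force on the tool from outside, world axes, zero at the start; "moment": the same for the moment, N m; "finger_gap": finger opening in mm; "finger_force": force on a finger pad.
Only numpy, scipy, OpenCV 4.12 (cv2) and the standard library are available. Lean on these libraries where they do the work, as an engineer would, in place of code of your own. Each camera call takes 0.05 s, during which the arm holds its last target. There are 200 camera calls.

## Working session

There is one attempt and no reset: what is moved stays moved. The work goes in short steps, Python scripts to look and compute and a tool call to move; the robot and the scene stay as the last step left them, time stands still between calls to the robot, and variables do not carry over. Pictures are saved under pics/ and viewed, at most 10 in all, crops included, and the job is handed in when it is done.

Besides the shell and the picture viewer there is one more tool, called after "Request:" as name([rows], argument=value, ...), one row to a line, values as JSON. jog_arm: Moves the arm, as the interface text tells. Shift numbers are shares of 40 mm and turn numbers shares of 10 degrees, none past 1 either way. Its arguments: {"type":"object","properties":{"commands":{"type":"array"},"squeeze":{"type":"number"}},"required":["commands"]}

```bash
ls; mkdir -p pics; python3 - <<'E'
from cell import manip, cams, job
import cv2, numpy as np
print(manip.read_state(), manip.nose_length)
for n in ("scene","top","wrist"):
    c=cams.camera(n); cv2.imwrite(f"pics/{n}0.png",c["image"][:,:,::-1]); print(n,c["fx"],c["fy"],c["cx"],c["cy"],c["dist_coeffs"],np.round(c["world_to_cam"],3).tolist())
E
```

```text
pics
{'clock': 0.0, 'joints': array([ 1.20039225e+00,  3.00486472e-01,  1.52157591e+00,  1.76112146e-06,
        1.32066779e+00, -6.65841931e-02]), 'qd': array([-0.00134429,  0.00051654,  0.00025135,  0.00193412,  0.00077004,
       -0.00080511]), 'effort': array([-2.75605358e-03, -5.31795931e+01, -3.52746928e+01,  7.07147084e-02,
        2.43282382e-02, -1.09408475e-04]), 'eef_pos': array([164.4477783 , 524.58478956, 212.88007116]), 'eef_rot': array([-3.14045776e+00, -7.73871503e-05,  2.83777229e+00]), 'wrist_force': array([-0.66876453,  0.54236335,  0.43139057]), 'moment': array([0.01023663, 0.01789562, 0.0015185 ]), 'finger_force': 0.0, 'finger_gap': 93.95899566947145} 8.0
scene 425.3330902632761 425.3330902632761 316.6020120224431 197.66323967286903 [-0.01020738  0.          0.          0.          0.        ] [[-0.281, 0.96, -0.02, 150.677], [0.552, 0.145, -0.821, -303.945], [-0.785, -0.242, -0.57, 1449.56], [0.0, 0.0, 0.0, 1.0]]
top 428.95156751466504 428.95156751466504 310.6050259341514 201.29174374464426 [-0.04911892  0.          0.          0.          0.        ] [[0.027, -0.999, -0.029, 12.98], [-0.984, -0.022, -0.179, 610.192], [0.178, 0.033, -0.983, 867.274], [0.0, 0.0, 0.0, 1.0]]
wrist 310.36047451791745 310.36047451791745 319.7421926360651 195.69472811610922 [0.0208464 0.        0.        0.        0.       ] [[0.299, 0.954, -0.001, -549.095], [0.92, -0.288, 0.266, -26.301], [0.254, -0.08, -0.964, 392.193], [0.0, 0.0, 0.0, 1.0]]
```

View pics/top0.png

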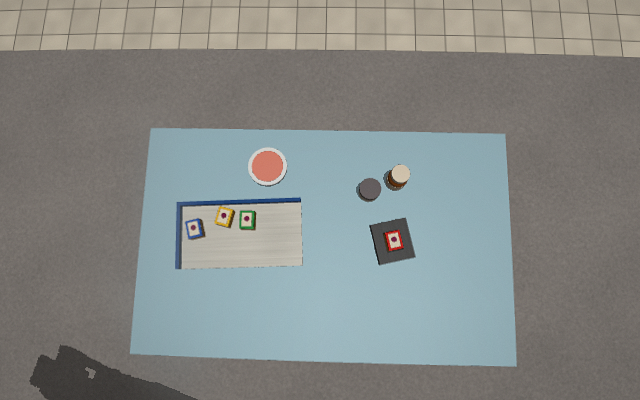

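View pics/scene0.png

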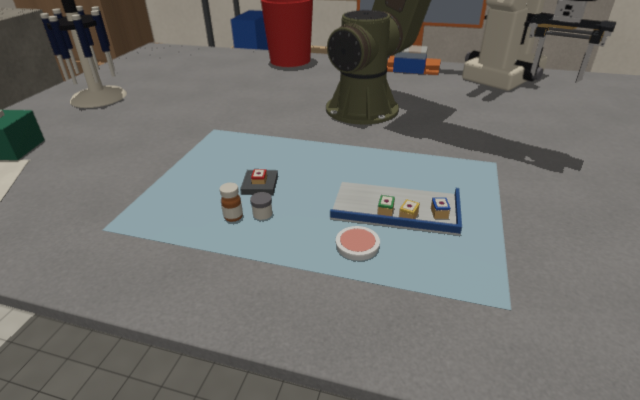

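The top view shows the tray at left, with its inner corner near (182,206), blocks blue (194,229), yellow (225,216) and green (247,220), and the red block in the mould at (394,241). The scene view shows the same layout from the far side: red (259,177), green (386,204), yellow (410,208), blue (440,207).

```bash
cat > h.py <<'E'
import cv2, numpy as np
def und(c,px):
    K=np.array([[c["fx"],0,c["cx"]],[0,c["fy"],c["cy"]],[0,0,1]])
    return cv2.undistortPoints(np.array(px,float).reshape(-1,1,2),K,np.array(c["dist_coeffs"])).reshape(-1,2)
def ray(c,px):
    T=np.array(c["world_to_cam"]);R=T[:3,:3];o=-R.T@T[:3,3]
    n=und(c,px);return o,np.c_[n,np.ones(len(n))]@R
def at(c,px,z):
    o,d=ray(c,px);return o+d*((z-o[2])/d[:,2])[:,None]
def proj(c,P):
    T=np.array(c["world_to_cam"]);K=np.array([[c["fx"],0,c["cx"]],[0,c["fy"],c["cy"]],[0,0,1]])
    return cv2.projectPoints(np.array(P,float).reshape(-1,3),cv2.Rodrigues(T[:3,:3])[0],T[:3,3],K,np.array(c["dist_coeffs"]))[0].reshape(-1,2)
def tri(c1,p1,c2,p2):
    o1,d1=ray(c1,[p1]);o2,d2=ray(c2,[p2]);d1=d1[0];d2=d2[0]
    s=np.linalg.lstsq(np.c_[d1,-d2],o2-o1,rcond=None)[0]
    a=o1+s[0]*d1;b=o2+s[1]*d2;return (a+b)/2,np.linalg.norm(a-b)
E
python3 - <<'E'
from cell import cams
from h import *
t=cams.camera("top");s=cams.camera("scene")
P={'blue':((194,229),(440,201)),'yel':((225,216),(410,203)),'green':((247.5,219.5),(386,198)),'red':((394,240.5),(259,173))}
for k,(a,b) in P.items(): p,e=tri(t,a,s,b);print(k,p.round(0),round(e,1))
print(at(t,[(182,206),(300,203),(181,268),(302,265)],6).round())
print(at(t,[(370,228),(407,219),(415,257),(378,264)],18).round())
print(at(t,[(398,175)],80).round(),at(t,[(370,187)],45).round(),at(t,[(267,166)],18).round())
w=cams.camera("wrist");T=np.array(w["world_to_cam"]);print(-T[:3,:3].T@T[:3,3])
E
```

```text
blue [545. 284.  37.] 2.5
yel [575. 219.  40.] 8.0
green [569. 168.  40.] 5.0
red [ 531. -151.   34.] 4.4
[[601. 324.   6.]
 [614.  54.   6.]
 [461. 315.   6.]
 [475.  45.   6.]]
[[ 559. -103.   18.]
 [ 581. -185.   18.]
 [ 498. -202.   18.]
 [ 481. -121.   18.]]
[[ 666. -155.   80.]] [[ 646. -100.   45.]] [[696. 131.  18.]]
[ 88.92393465 547.82711736 384.97270717]
```

View pics/wrist0.png

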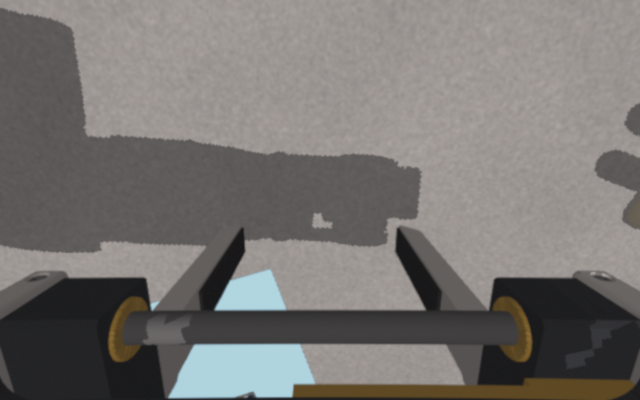

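The wrist view shows the fingers at columns 205–240 and 400–435 below row 230. The clear view is the upper half, towards tool +x. Next I move over the tray for a close look.

Request:
jog_arm([
  {"az": -1},
  {"az": -1,"dx": -0.5,"dy": -0.5},
  {"dx": -0.95,"dy": -0.95},
  {"dx": -0.95,"dy": -0.95},
  {"dx": -0.95,"dy": -0.95},
  {"dx": -0.95,"dy": -0.95},
  {"dx": -0.95,"dy": -0.95},
  {"dx": -0.95,"dy": -0.95},
  {"dx": -0.95,"dy": -0.95},
  {"dx": -0.95,"dy": -0.95},
])

```text
schema error: expected keys dx, dy, dz, ax, ay, az, gripper
```

Request:
jog_arm([
  {"dx": -0.95,"dy": -0.5},
  {"dx": -0.2},
  {},
])

```text
schema error: expected keys dx, dy, dz, ax, ay, az, gripper
```

```bash
python3 - <<'E'
from cell import manip, cams
import cv2
c=cams.camera("wrist"); cv2.imwrite("pics/w1.png",cv2.resize(c["image"][:,:,::-1],(800,500)))
import pickle; pickle.dump(c,open("w1.pkl","wb")); s=manip.read_state(); print(s["clock"],s["eef_pos"],s["eef_rot"])
E
```

```text
0.35 [164.53468903 524.74298704 213.3185791 ] [-3.14131587e+00  6.37857379e-06  2.83780502e+00]
```

View pics/w1.png

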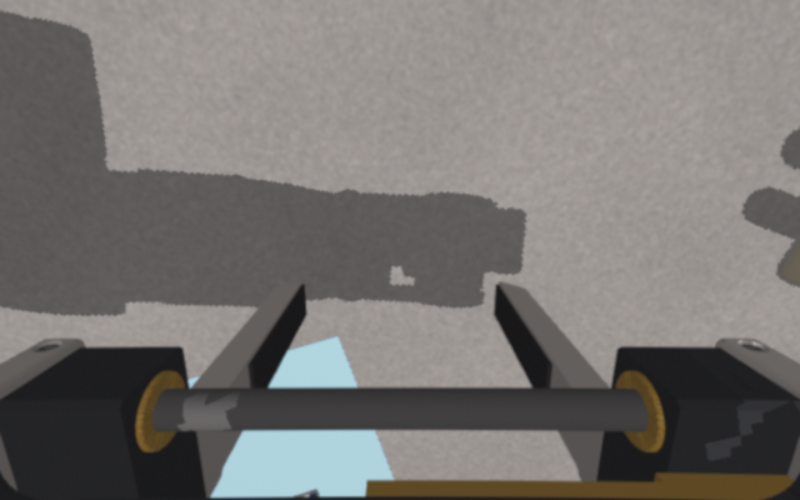

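Both moves were refused because every row needs all seven keys, so the view is unchanged. I'm resending them in full.

Request:
jog_arm([
  {"dx": 0,"dy": 0,"dz": 0,"ax": 0,"ay": 0,"az": -1,"gripper": 0},
  {"dx": -0.5,"dy": -0.5,"dz": 0,"ax": 0,"ay": 0,"az": -1,"gripper": 0},
  {"dx": -0.95,"dy": -0.95,"dz": 0,"ax": 0,"ay": 0,"az": 0,"gripper": 0},
  {"dx": -0.95,"dy": -0.95,"dz": 0,"ax": 0,"ay": 0,"az": 0,"gripper": 0},
  {"dx": -0.95,"dy": -0.95,"dz": 0,"ax": 0,"ay": 0,"az": 0,"gripper": 0},
  {"dx": -0.95,"dy": -0.95,"dz": 0,"ax": 0,"ay": 0,"az": 0,"gripper": 0},
  {"dx": -0.95,"dy": -0.95,"dz": 0,"ax": 0,"ay": 0,"az": 0,"gripper": 0},
  {"dx": -0.95,"dy": -0.95,"dz": 0,"ax": 0,"ay": 0,"az": 0,"gripper": 0},
  {"dx": -0.95,"dy": -0.95,"dz": 0,"ax": 0,"ay": 0,"az": 0,"gripper": 0},
  {"dx": -0.95,"dy": -0.95,"dz": 0,"ax": 0,"ay": 0,"az": 0,"gripper": 0},
])

```text
clock: 1.6
eef_pos: [500.4, 211.1, 213.6]
eef_rot: [3.141, 0.0, -3.096]
wrist_force: [0.3, 1.0, -0.9]
finger_gap: 94.2
finger_force: 0.0
```

Request:
jog_arm([
  {"dx": -0.95,"dy": -0.5,"dz": 0,"ax": 0,"ay": 0,"az": 0,"gripper": 0},
  {"dx": -0.6,"dy": 0,"dz": 0,"ax": 0,"ay": 0,"az": 0,"gripper": 0},
  {"dx": 0,"dy": 0,"dz": 0,"ax": 0,"ay": 0,"az": 0,"gripper": 0},
])

```text
clock: 1.98
eef_pos: [562.7, 194.9, 212.7]
eef_rot: [-3.141, -0.001, -3.097]
wrist_force: [-0.6, -0.6, -0.9]
finger_gap: 94.0
finger_force: 0.0
```

```bash
python3 - <<'E'
from cell import manip, cams
import cv2
c=cams.camera("wrist"); cv2.imwrite("pics/w2.png",cv2.resize(c["image"][:,:,::-1],(800,500)))
import pickle; pickle.dump(c,open("w2.pkl","wb")); s=manip.read_state(); print(s["clock"],s["eef_pos"],s["eef_rot"])
E
```

```text
2.025 [561.89534457 195.19328451 212.88295418] [-3.14139932e+00 -9.23250808e-04 -3.09663960e+00]
```

View pics/w2.png

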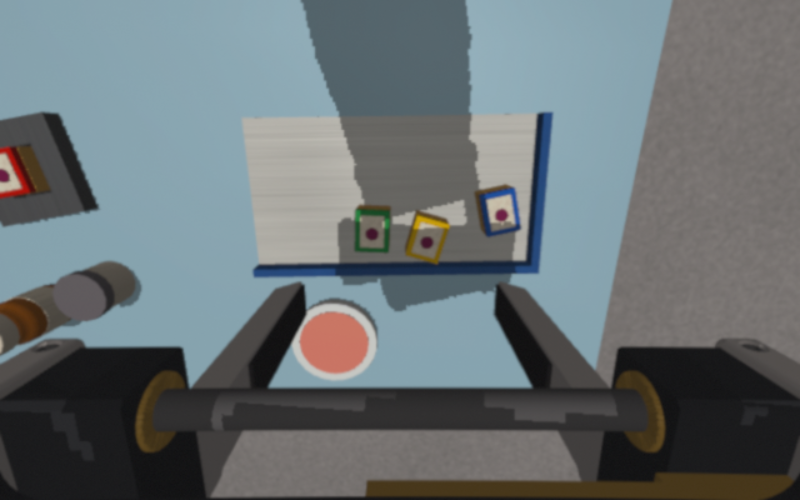

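The wrist view (800-px scale) shows the tray's inner corner near (527,262) and the fence foot running left to (257,267). The block tops are green (373,230), yellow (428,238) and blue (499,210). The mould edge with the red block is at far left (8,173).

```bash
python3 - <<'E'
import pickle
from h import *
c=pickle.load(open("w2.pkl","rb"))
t=lambda pts,z:at(c,np.array(pts,float)/1.25,z)[:,:2]
tr=t([(527,262),(257,267),(242,118),(538,113)],6);print(tr.round(1))
d=tr[0]-tr[1];print("tray len",np.linalg.norm(d),"yaw",np.arctan2(-d[0],d[1]))
B=dict(blue=[(477,191),(511,186),(521,226),(487,234)],yel=[(418,213),(449,220),(438,262),(408,250)],green=[(357,208),(390,210),(390,251),(356,250)])
ps=np.arctan2(-d[0],d[1]);R=np.array([[np.cos(ps),np.sin(ps)],[-np.sin(ps),np.cos(ps)]])
for k,b in B.items():
    p=t(b,36);e=(p[3]-p[0]+p[2]-p[1])/2
    print(k,p.mean(0).round(1),"sizes",np.linalg.norm(p[1]-p[0]).round(1),np.linalg.norm(e).round(1),"yaw",np.arctan2(e[1],e[0]).round(3),"intray",(R@(p.mean(0)-tr[0])).round(1),(R@(p-tr[0]).T).T.round(0).tolist())
E
```

```text
[[600.7 327. ]
 [618.2  51. ]
 [473.2  45.2]
 [456.7 317.9]]
tray len 276.5410856880686 yaw 0.0633797257890313
blue [542.8 284.4] sizes 30.4 39.9 yaw 0.341 intray [-60.5 -38.9] [[-78.0, -59.0], [-82.0, -29.0], [-45.0, -18.0], [-38.0, -49.0]]
yel [570.8 221.8] sizes 29.2 38.8 yaw -0.189 intray [ -36.5 -103.1] [[-59.0, -112.0], [-52.0, -84.0], [-12.0, -94.0], [-24.0, -122.0]]
green [566.9 170.7] sizes 30.0 39.3 yaw 0.014 intray [ -43.6 -153.8] [[-64.0, -168.0], [-62.0, -138.0], [-23.0, -139.0], [-25.0, -171.0]]
```

Request:
jog_arm([
  {"dx": 0.1,"dy": -0.9,"dz": 0,"ax": 0,"ay": 0,"az": 0,"gripper": 0},
  {"dx": 0.1,"dy": -0.95,"dz": 0.2,"ax": 0,"ay": 0,"az": 0,"gripper": 0},
  {"dx": 0.1,"dy": -0.95,"dz": 0.2,"ax": 0,"ay": 0,"az": 0,"gripper": 0},
  {"dx": 0.1,"dy": -0.95,"dz": 0.2,"ax": 0,"ay": 0,"az": 0,"gripper": 0},
  {"dx": 0.1,"dy": -0.95,"dz": 0.2,"ax": 0,"ay": 0,"az": 0,"gripper": 0},
  {"dx": 0.1,"dy": -0.95,"dz": 0.2,"ax": 0,"ay": 0,"az": 0,"gripper": 0},
  {"dx": 0.1,"dy": -0.95,"dz": 0.2,"ax": 0,"ay": 0,"az": 0,"gripper": 0},
  {"dx": 0.1,"dy": -0.95,"dz": 0,"ax": 0,"ay": 0,"az": 0,"gripper": 0},
  {"dx": 0,"dy": -0.8,"dz": 0,"ax": 0,"ay": 0,"az": -1,"gripper": 0},
  {"dx": 0,"dy": 0,"dz": 0,"ax": 0,"ay": 0,"az": 0,"gripper": 0},
])

```text
clock: 3.28
eef_pos: [544.6, -140.6, 165.6]
eef_rot: [-3.141, 0.0, -2.922]
wrist_force: [-0.1, -0.1, -1.0]
finger_gap: 93.9
finger_force: 0.0
```

```bash
python3 - <<'E'
from cell import manip, cams
import cv2,pickle
c=cams.camera("wrist"); cv2.imwrite("pics/w3.png",cv2.resize(c["image"][:,:,::-1],(800,500),interpolation=cv2.INTER_CUBIC))
pickle.dump(c,open("w3.pkl","wb")); s=manip.read_state(); print(s["clock"],s["eef_pos"],s["eef_rot"])
E
```

```text
3.325 [ 544.70167288 -139.52259229  165.61493662] [ 3.14149430e+00  1.12125729e-04 -2.92457400e+00]
```

View pics/w3.png

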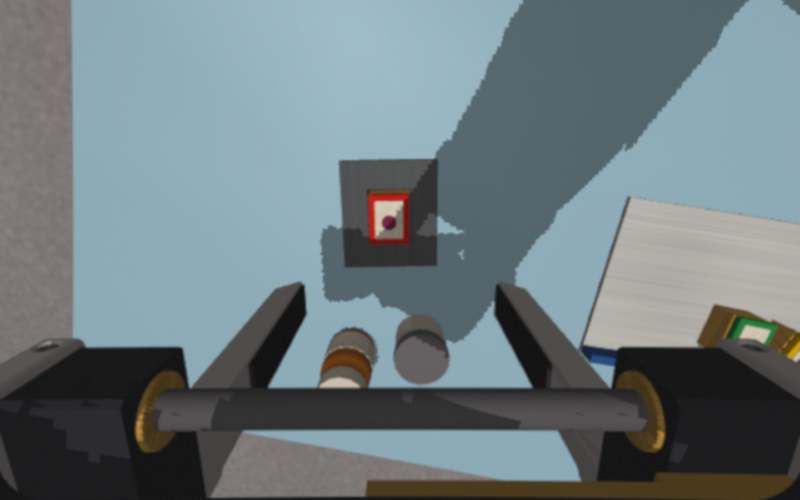

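The wrist view shows the red block top with corners near (369,194), (408,194), (409,243), (371,244), its dot at (389,222), and the mould top at (339,160) to (438,266). The bottle and tub stand well beyond it.

```bash
python3 - <<'E'
import pickle
from h import *
c=pickle.load(open("w3.pkl","rb"));c2=pickle.load(open("w2.pkl","rb"))
p,e=tri(c,(389/1.25,222/1.25),c2,(2/1.25,176/1.25));print("dot",p.round(1),e.round(1))
p,e=tri(c,(755/1.25,326/1.25),c2,(373/1.25,228/1.25));print("green top approx",p.round(1),e.round(1))
t=lambda pts,z:at(c,np.array(pts,float)/1.25,z)[:,:2]
for n,pts,z in(("red",[(369,194),(408,194),(409,243),(371,244)],36),("mould",[(339,160),(438,159),(438,266),(345,268)],18)):
    p=t(pts,z);e=(p[3]-p[0]+p[2]-p[1])/2;f=(p[1]-p[0]+p[2]-p[3])/2
    print(n,p.mean(0).round(1),np.linalg.norm(f).round(1),np.linalg.norm(e).round(1),"yaw",np.arctan2(e[1],e[0]).round(3),np.arctan2(-f[0],f[1]).round(3))
# target point for TCP
print(t([(628,197),(584,347)],6).round(1))
E
```

```text
dot [ 532.5 -151.8   36.8] 0.9
green top approx [559.5 170.7  34.3] 11.5
red [ 530. -152.] 30.5 39.9 yaw 0.242 0.233
mould [ 530.4 -151.7] 80.2 91.2 yaw 0.24 0.236
[[473.4  43.1]
 [617.2  55.4]]
```

Request:
jog_arm([
  {"dx": 0.43,"dy": -0.21,"dz": 0,"ax": 0,"ay": 0,"az": -0.12,"gripper": 0},
  {"dx": 0,"dy": 0,"dz": 0.9,"ax": 0,"ay": 0,"az": 0,"gripper": 0.2},
  {"dx": 0,"dy": 0,"dz": 0.9,"ax": 0,"ay": 0,"az": 0,"gripper": 0.3},
  {"dx": 0,"dy": 0,"dz": 0.9,"ax": 0,"ay": 0,"az": 0,"gripper": 0.35},
  {"dx": 0,"dy": 0,"dz": 0.5,"ax": 0,"ay": 0,"az": 0,"gripper": 0.35},
  {"dx": 0,"dy": 0,"dz": 0.16,"ax": 0,"ay": 0,"az": 0,"gripper": 0.4},
  {"dx": 0,"dy": 0,"dz": 0,"ax": 0,"ay": 0,"az": 0,"gripper": 0.5},
], squeeze=15)

```text
clock: 4.2
eef_pos: [530.4, -151.1, 31.5]
eef_rot: [-3.141, 0.0, -2.901]
wrist_force: [-0.3, -0.9, -0.2]
finger_gap: 49.3
finger_force: 0.0
```

Request:
jog_arm([
  {"dx": 0,"dy": 0,"dz": 0,"ax": 0,"ay": 0,"az": 0,"gripper": 0.6},
  {"dx": 0,"dy": 0,"dz": 0,"ax": 0,"ay": 0,"az": 0,"gripper": 0.65},
  {"dx": 0,"dy": 0,"dz": 0,"ax": 0,"ay": 0,"az": 0,"gripper": 0.7},
  {"dx": 0,"dy": 0,"dz": 0,"ax": 0,"ay": 0,"az": 0,"gripper": 0.8},
  {"dx": 0,"dy": 0,"dz": 0,"ax": 0,"ay": 0,"az": 0,"gripper": 0.9},
  {"dx": 0,"dy": 0,"dz": 0,"ax": 0,"ay": 0,"az": 0,"gripper": 0.9},
], squeeze=15)

```text
clock: 4.95
eef_pos: [530.6, -151.9, 31.7]
eef_rot: [-3.141, 0.001, -2.901]
wrist_force: [-1.6, 1.0, 6.2]
finger_gap: 32.1
finger_force: 15.0
```

Request:
jog_arm([
  {"dx": 0,"dy": 0,"dz": -0.1,"ax": 0,"ay": 0,"az": 0,"gripper": 0.9},
  {"dx": 0,"dy": 0,"dz": -0.1,"ax": 0,"ay": 0,"az": 0,"gripper": 0.9},
  {"dx": 0,"dy": 0,"dz": -0.15,"ax": 0,"ay": 0,"az": 0,"gripper": 0.9},
  {"dx": 0,"dy": 0,"dz": -0.15,"ax": 0,"ay": 0,"az": 0,"gripper": 0.9},
  {"dx": 0,"dy": 0,"dz": -0.4,"ax": 0,"ay": 0,"az": 0,"gripper": 0.9},
  {"dx": 0,"dy": 0,"dz": -0.5,"ax": 0,"ay": 0,"az": 0,"gripper": 0.9},
], squeeze=15)

```text
clock: 5.7
eef_pos: [530.2, -151.8, 88.2]
eef_rot: [3.142, -0.0, -2.901]
wrist_force: [0.3, -0.0, 0.3]
finger_gap: 32.0
finger_force: 15.0
```

Request:
jog_arm([
  {"dx": 0,"dy": 0,"dz": 0,"ax": 0,"ay": 0,"az": 0.5,"gripper": 0.9},
  {"dx": 0,"dy": 0,"dz": 0,"ax": 0,"ay": 0,"az": 0.53,"gripper": 0.9},
  {"dx": -0.1,"dy": 0.5,"dz": 0,"ax": 0,"ay": 0,"az": 0,"gripper": 0.9},
  {"dx": -0.25,"dy": 0.9,"dz": 0,"ax": 0,"ay": 0,"az": 0,"gripper": 0.9},
  {"dx": -0.25,"dy": 0.9,"dz": 0,"ax": 0,"ay": 0,"az": 0,"gripper": 0.9},
  {"dx": -0.25,"dy": 0.9,"dz": 0,"ax": 0,"ay": 0,"az": 0,"gripper": 0.9},
  {"dx": -0.25,"dy": 0.9,"dz": 0,"ax": 0,"ay": 0,"az": 0,"gripper": 0.9},
  {"dx": -0.25,"dy": 0.9,"dz": 0,"ax": 0,"ay": 0,"az": 0,"gripper": 0.9},
  {"dx": -0.25,"dy": 0.8,"dz": 0,"ax": 0,"ay": 0,"az": 0,"gripper": 0.9},
  {"dx": -0.12,"dy": 0.41,"dz": 0,"ax": 0,"ay": 0,"az": 0,"gripper": 0.9},
], squeeze=15)

```text
clock: 6.95
eef_pos: [583.7, 102.7, 87.4]
eef_rot: [3.141, 0.0, -3.077]
wrist_force: [0.1, -0.9, -0.3]
finger_gap: 31.7
finger_force: 15.0
```

Request:
jog_arm([
  {"dx": 0,"dy": 0,"dz": 0.5,"ax": 0,"ay": 0,"az": 0,"gripper": 0.9},
  {"dx": 0,"dy": 0,"dz": 0.4,"ax": 0,"ay": 0,"az": 0,"gripper": 0.9},
  {"dx": 0,"dy": 0,"dz": 0.2,"ax": 0,"ay": 0,"az": 0,"gripper": 0.9},
  {"dx": 0,"dy": 0,"dz": 0,"ax": 0,"ay": 0,"az": 0,"gripper": 0.9},
], squeeze=15)

```text
clock: 7.45
eef_pos: [583.6, 100.1, 42.7]
eef_rot: [-3.142, -0.001, -3.081]
wrist_force: [0.7, 0.4, -0.4]
finger_gap: 31.4
finger_force: 15.0
```

```bash
python3 - <<'E'
from cell import manip, cams
import cv2,pickle
c=cams.camera("wrist"); cv2.imwrite("pics/w4.png",cv2.resize(c["image"][:,:,::-1],(800,500),interpolation=cv2.INTER_CUBIC))
pickle.dump(c,open("w4.pkl","wb")); s=manip.read_state(); print(s["clock"],s["eef_pos"],s["eef_rot"])
E
```

```text
7.5 [583.91847349 100.14415195  43.25498899] [ 3.14158303e+00  4.88819652e-05 -3.08085704e+00]
```

View pics/w4.png

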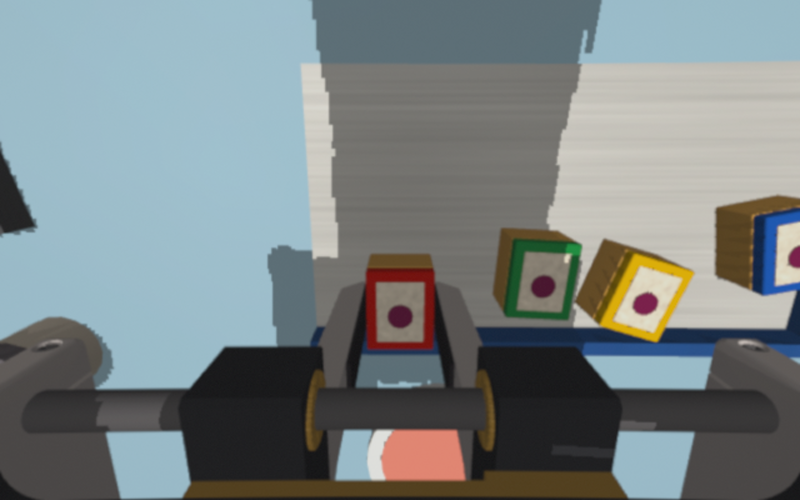

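The wrist view shows red held squarely at (400,308). The tray edges run level (fence foot at about row 328), so the tool is aligned with the tray, and red is over the plate clear of green.

```bash
python3 - <<'E'
import pickle
from h import *
c=pickle.load(open("w4.pkl","rb"))
t=lambda pts,z:at(c,np.array(pts,float)/1.25,z)[:,:2]
f=t([(490,328),(790,329),(315,329)],6);print("fence foot",f.round(1),np.arctan2(-(f[1]-f[0])[0],(f[1]-f[0])[1]))
e=t([(302,66),(798,62)],6);print("near edge",e.round(1),np.arctan2(-(e[1]-e[0])[0],(e[1]-e[0])[1]))
g=t([(475,350),(780,355)],24);print("fence far top",g.round(1))
print("left edge",t([(302,66),(313,322)],6).round(1))
print("red top", t([(367,268),(434,268),(433,349),(367,349)],48).round(1))
E
```

```text
fence foot [[609.9 155.2]
 [599.1 328.1]
 [616.8  51.9]] 0.062396130758179846
near edge [[474.   45.3]
 [459.1 285.3]] 0.061759581210128894
fence far top [[614.6 143.4]
 [606.5 307.6]]
left edge [[474.   45.3]
 [612.3  50.7]]
red top [[562.4  83.9]
 [560.6 114.2]
 [601.5 117.2]
 [603.4  85.5]]
```

Request:
jog_arm([
  {"dx": 0,"dy": 0,"dz": 0.15,"ax": 0,"ay": 0,"az": 0,"gripper": 0.9},
  {"dx": 0,"dy": 0,"dz": 0.1,"ax": 0,"ay": 0,"az": 0,"gripper": 0.9},
  {"dx": 0,"dy": 0,"dz": 0.04,"ax": 0,"ay": 0,"az": 0,"gripper": 0.9},
  {"dx": 0,"dy": 0,"dz": 0,"ax": 0,"ay": 0,"az": 0,"gripper": 0.9},
], squeeze=15)

```text
clock: 8.0
eef_pos: [583.8, 100.4, 31.7]
eef_rot: [-3.142, 0.0, -3.081]
wrist_force: [-2.2, -0.0, 3.1]
finger_gap: 32.2
finger_force: 15.0
```

Request:
jog_arm([
  {"dx": -0.08,"dy": 0,"dz": 0,"ax": 0,"ay": 0,"az": 0,"gripper": 0.9},
  {"dx": -0.08,"dy": 0,"dz": 0,"ax": 0,"ay": 0,"az": 0,"gripper": 0.9},
  {"dx": -0.06,"dy": 0,"dz": 0,"ax": 0,"ay": 0,"az": 0,"gripper": 0.9},
  {"dx": -0.03,"dy": 0,"dz": 0,"ax": 0,"ay": 0,"az": 0,"gripper": 0.9},
], squeeze=15)

```text
clock: 8.5
eef_pos: [592.5, 101.0, 31.6]
eef_rot: [-3.141, -0.004, -3.081]
wrist_force: [-16.5, -2.0, 13.2]
finger_gap: 31.5
finger_force: 15.0
```

Request:
jog_arm([
  {"dx": 0,"dy": 0,"dz": 0,"ax": 0,"ay": 0,"az": 0,"gripper": 0.6},
  {"dx": 0,"dy": 0,"dz": 0,"ax": 0,"ay": 0,"az": 0,"gripper": 0.5},
  {"dx": 0,"dy": 0,"dz": -0.2,"ax": 0,"ay": 0,"az": 0,"gripper": 0.5},
  {"dx": 0,"dy": 0,"dz": -0.4,"ax": 0,"ay": 0,"az": 0,"gripper": 0.5},
  {"dx": 0.4,"dy": 0.75,"dz": 0,"ax": 0,"ay": 0,"az": 0,"gripper": 1},
  {"dx": 0.4,"dy": 0.75,"dz": 0,"ax": 0,"ay": 0,"az": 0,"gripper": 1},
  {"dx": 0.4,"dy": 0.75,"dz": 0,"ax": 0,"ay": 0,"az": 0,"gripper": 1},
  {"dx": 0.3,"dy": 0.8,"dz": 0,"ax": 0,"ay": 0,"az": 0,"gripper": 1},
  {"dx": 0,"dy": 0,"dz": 0,"ax": 0,"ay": 0,"az": 0,"gripper": 1},
  {"dx": 0,"dy": 0,"dz": 0,"ax": 0,"ay": 0,"az": 0,"gripper": 1},
], squeeze=15)

```text
clock: 9.75
eef_pos: [527.0, 218.8, 56.2]
eef_rot: [3.141, 0.001, -3.081]
wrist_force: [0.2, 0.3, 0.0]
finger_gap: 0.8
finger_force: 0.0
```

```bash
python3 - <<'E'
from cell import manip, cams
import cv2,pickle
c=cams.camera("wrist"); cv2.imwrite("pics/w5.png",cv2.resize(c["image"][:,:,::-1],(800,500),interpolation=cv2.INTER_CUBIC))
pickle.dump(c,open("w5.pkl","wb")); s=manip.read_state(); print(s["clock"],s["eef_pos"],s["eef_rot"])
E
```

```text
9.8 [527.02776299 218.50052897  56.03233405] [ 3.14147824e+00  7.91939102e-04 -3.08119905e+00]
```

View pics/w5.png

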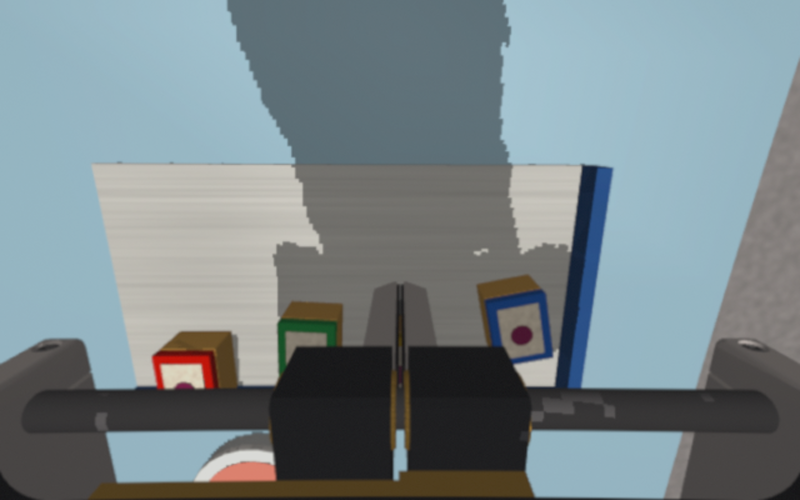

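The wrist view shows red standing upright near the fence at (190,370), with the closed fingertips at (400,290) poised before yellow (hidden) between green (310,330) and blue (517,325). Next I lower and push yellow towards the fence.

Request:
jog_arm([
  {"dx": 0,"dy": 0,"dz": 0.5,"ax": 0,"ay": 0,"az": 0,"gripper": 1},
  {"dx": 0,"dy": 0,"dz": 0.35,"ax": 0,"ay": 0,"az": 0,"gripper": 1},
  {"dx": -0.2,"dy": 0,"dz": 0,"ax": 0,"ay": 0,"az": 0,"gripper": 1},
  {"dx": -0.2,"dy": 0,"dz": 0,"ax": 0,"ay": 0,"az": 0,"gripper": 1},
  {"dx": -0.2,"dy": 0,"dz": 0,"ax": 0,"ay": 0,"az": 0,"gripper": 1},
  {"dx": -0.1,"dy": 0,"dz": 0,"ax": 0,"ay": 0,"az": 0,"gripper": 1},
], squeeze=15)

```text
clock: 10.55
eef_pos: [552.4, 220.2, 21.7]
eef_rot: [-3.14, -0.007, -3.081]
wrist_force: [-35.9, -8.7, 27.4]
finger_gap: 0.3
finger_force: 18.4
```

Request:
jog_arm([
  {"dx": -0.05,"dy": 0,"dz": 0,"ax": 0,"ay": 0,"az": 0,"gripper": 1},
  {"dx": -0.05,"dy": 0,"dz": 0,"ax": 0,"ay": 0,"az": 0,"gripper": 1},
])

```text
clock: 10.8
eef_pos: [553.1, 219.9, 21.7]
eef_rot: [-3.138, -0.015, -3.081]
wrist_force: [-56.6, -13.0, 40.8]
finger_gap: 0.4
finger_force: 28.6
```

Request:
jog_arm([
  {"dx": 0.4,"dy": 0,"dz": 0,"ax": 0,"ay": 0,"az": 0,"gripper": 1},
  {"dx": 0.5,"dy": -0.25,"dz": 0,"ax": 0,"ay": 0,"az": 0,"gripper": 1},
  {"dx": 0,"dy": -0.5,"dz": 0,"ax": 0,"ay": 0,"az": 0,"gripper": 1},
  {"dx": 0,"dy": -0.5,"dz": 0,"ax": 0,"ay": 0,"az": 0,"gripper": 1},
  {"dx": -0.2,"dy": 0,"dz": 0,"ax": 0,"ay": 0,"az": 0,"gripper": 1},
  {"dx": -0.2,"dy": 0,"dz": 0,"ax": 0,"ay": 0,"az": 0,"gripper": 1},
  {"dx": -0.2,"dy": 0,"dz": 0,"ax": 0,"ay": 0,"az": 0,"gripper": 1},
  {"dx": -0.08,"dy": 0,"dz": 0,"ax": 0,"ay": 0,"az": 0,"gripper": 1},
])

```text
clock: 11.8
eef_pos: [553.2, 171.0, 21.3]
eef_rot: [3.142, -0.0, -3.08]
wrist_force: [-1.0, -0.5, 0.7]
finger_gap: 0.5
finger_force: 0.3
```

Request:
jog_arm([
  {"dx": -0.05,"dy": 0,"dz": 0,"ax": 0,"ay": 0,"az": 0,"gripper": 1},
  {"dx": -0.05,"dy": 0,"dz": 0,"ax": 0,"ay": 0,"az": 0,"gripper": 1},
])

```text
clock: 12.05
eef_pos: [556.6, 171.0, 21.4]
eef_rot: [-3.142, -0.0, -3.08]
wrist_force: [-0.4, -0.3, 0.4]
finger_gap: 0.6
finger_force: 0.1
```

Request:
jog_arm([
  {"dx": -0.05,"dy": 0,"dz": 0,"ax": 0,"ay": 0,"az": 0,"gripper": 1},
  {"dx": -0.05,"dy": 0,"dz": 0,"ax": 0,"ay": 0,"az": 0,"gripper": 1},
])

```text
clock: 12.3
eef_pos: [559.6, 171.1, 21.5]
eef_rot: [-3.141, -0.003, -3.081]
wrist_force: [-18.4, -1.6, 12.8]
finger_gap: 0.2
finger_force: 9.3
```

Request:
jog_arm([
  {"dx": 0.7,"dy": 0,"dz": 0,"ax": 0,"ay": 0,"az": 0,"gripper": 1},
  {"dx": 0.7,"dy": 0.5,"dz": 0,"ax": 0,"ay": 0,"az": 0,"gripper": 1},
  {"dx": 0,"dy": 0.9,"dz": 0,"ax": 0,"ay": 0,"az": 0,"gripper": 1},
  {"dx": 0,"dy": 0.9,"dz": 0,"ax": 0,"ay": 0,"az": 0,"gripper": 1},
  {"dx": 0,"dy": 0.45,"dz": 0,"ax": 0,"ay": 0,"az": 0,"gripper": 1},
  {"dx": -0.2,"dy": 0,"dz": 0,"ax": 0,"ay": 0,"az": 0,"gripper": 1},
  {"dx": -0.2,"dy": 0,"dz": 0,"ax": 0,"ay": 0,"az": 0,"gripper": 1},
  {"dx": -0.2,"dy": 0,"dz": 0,"ax": 0,"ay": 0,"az": 0,"gripper": 1},
  {"dx": -0.2,"dy": 0,"dz": 0,"ax": 0,"ay": 0,"az": 0,"gripper": 1},
  {"dx": -0.2,"dy": 0,"dz": 0,"ax": 0,"ay": 0,"az": 0,"gripper": 1},
])

```text
clock: 13.55
eef_pos: [538.6, 279.6, 21.4]
eef_rot: [-3.142, -0.0, -3.081]
wrist_force: [-0.1, -0.7, 0.2]
finger_gap: 0.2
finger_force: 0.1
```

Request:
jog_arm([
  {"dx": -0.15,"dy": 0,"dz": 0,"ax": 0,"ay": 0,"az": 0,"gripper": 1},
  {"dx": -0.1,"dy": 0,"dz": 0,"ax": 0,"ay": 0,"az": 0,"gripper": 1},
])

```text
clock: 13.8
eef_pos: [548.3, 280.5, 21.4]
eef_rot: [-3.142, -0.0, -3.081]
wrist_force: [-1.2, -0.5, 0.6]
finger_gap: 0.3
finger_force: 0.3
```

Request:
jog_arm([
  {"dx": -0.06,"dy": 0,"dz": 0,"ax": 0,"ay": 0,"az": 0,"gripper": 1},
  {"dx": -0.06,"dy": 0,"dz": 0,"ax": 0,"ay": 0,"az": 0,"gripper": 1},
])

```text
clock: 14.05
eef_pos: [552.8, 280.9, 21.4]
eef_rot: [-3.142, -0.0, -3.08]
wrist_force: [0.4, -0.9, -0.2]
finger_gap: 0.4
finger_force: 0.1
```

Request:
jog_arm([
  {"dx": -0.05,"dy": 0,"dz": 0,"ax": 0,"ay": 0,"az": 0,"gripper": 1},
  {"dx": -0.04,"dy": 0,"dz": 0,"ax": 0,"ay": 0,"az": 0,"gripper": 1},
])

```text
clock: 14.3
eef_pos: [553.3, 280.9, 21.4]
eef_rot: [-3.14, -0.008, -3.08]
wrist_force: [-32.9, -5.2, 21.7]
finger_gap: 0.5
finger_force: 16.7
```

Request:
jog_arm([
  {"dx": 0.3,"dy": 0,"dz": 0,"ax": 0,"ay": 0,"az": 0,"gripper": 1},
  {"dx": 0,"dy": 0,"dz": -0.9,"ax": 0,"ay": 0,"az": 0,"gripper": 1},
  {"dx": 0,"dy": -0.7,"dz": -0.9,"ax": 0,"ay": 0,"az": 0,"gripper": 1},
  {"dx": -0.6,"dy": -0.7,"dz": -0.9,"ax": 0,"ay": 0,"az": 0,"gripper": 1},
  {"dx": -0.6,"dy": -0.7,"dz": -0.9,"ax": 0,"ay": 0,"az": 0,"gripper": 1},
  {"dx": 0,"dy": 0,"dz": 0,"ax": 0,"ay": 0,"az": 0,"gripper": 1},
])

```text
clock: 15.05
eef_pos: [599.4, 197.9, 168.2]
eef_rot: [3.141, 0.005, -3.083]
wrist_force: [-0.1, 0.5, 0.4]
finger_gap: 0.3
finger_force: 0.0
```

```bash
cat > look.py <<'E'
from cell import manip, cams
from h import *
import sys
def look(name,view=False):
    c=cams.camera("wrist");s=manip.read_state();im=c["image"][:,:,::-1].copy()
    if view: cv2.imwrite(f"pics/{name}.png",cv2.resize(im,(800,500),interpolation=cv2.INTER_CUBIC))
    hsv=cv2.cvtColor(im,cv2.COLOR_BGR2HSV)
    ps=0.061;C=np.array([600.,327.]);R=np.array([[np.cos(ps),np.sin(ps)],[-np.sin(ps),np.cos(ps)]])
    for n,lo,hi in(("red",(0,180,90),(6,255,255)),("yellow",(20,160,150),(30,255,255)),("green",(55,120,50),(85,255,255)),("blue",(100,150,60),(120,255,255))):
        m=cv2.inRange(hsv,lo,hi)
        cs=cv2.findContours(m,cv2.RETR_EXTERNAL,cv2.CHAIN_APPROX_NONE)[0]
        for k in sorted(cs,key=cv2.contourArea)[::-1][:2]:
            if cv2.contourArea(k)<150: continue
            w=at(c,k.reshape(-1,2),36)[:,:2]@R.T-R@C
            r=cv2.minAreaRect(w.astype(np.float32));b=cv2.boxPoints(r)
            a=(r[2]+45)%90-45
            print(n,"ctr",np.round(r[0],1),"size",np.round(r[1],1),"ang deg",round(a,1))
    print(s["clock"],s["eef_pos"].round(1),s["eef_rot"].round(3))
if __name__=="__main__": look(sys.argv[1],len(sys.argv)>2)
E
python3 look.py w6 v
```

```text
red ctr [ -23.7 -224.3] size [31.8 37.6] ang deg -0.2
green ctr [ -22.  -154.1] size [31.5 38.8] ang deg -0.2
blue ctr [ -70.2 -134. ] size [267.5 141.7] ang deg -0.2
15.1 [597.9 198.8 166. ] [ 3.141e+00  2.000e-03 -3.082e+00]
```

View pics/w6.png

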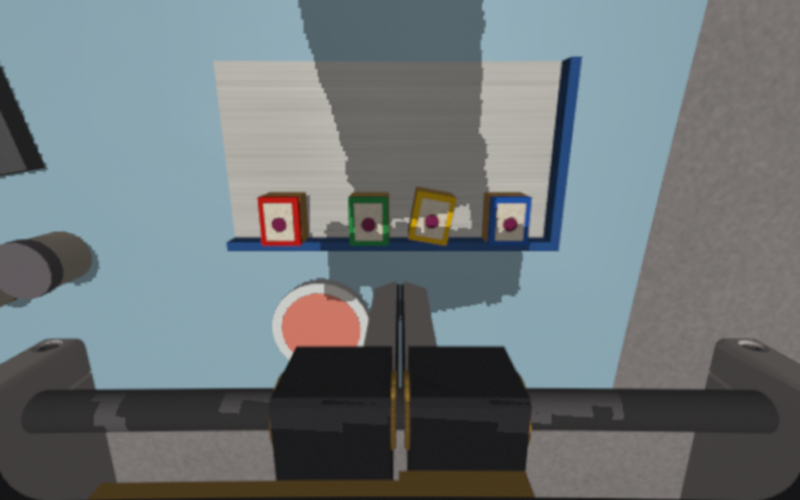

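The wrist view shows red (280,220), green (368,220) and blue (508,218) square near the fence, with yellow (432,218) still turned about 14°. Pushing the row from red's end should square yellow between its neighbours.

Request:
jog_arm([
  {"dx": 0.1,"dy": -0.85,"dz": 0.3,"ax": 0,"ay": 0,"az": 0,"gripper": 1},
  {"dx": 0.1,"dy": -0.85,"dz": 0.4,"ax": 0,"ay": 0,"az": 0,"gripper": 1},
  {"dx": 0.1,"dy": -0.85,"dz": 0.4,"ax": 0,"ay": 0,"az": 0,"gripper": 1},
  {"dx": 0,"dy": -0.85,"dz": 0.4,"ax": 0,"ay": 0,"az": 0,"gripper": 1},
  {"dx": 0,"dy": 0,"dz": 0.8,"ax": 0,"ay": 0,"az": 0,"gripper": 1},
  {"dx": 0,"dy": 0,"dz": 0.8,"ax": 0,"ay": 0,"az": 0,"gripper": 1},
  {"dx": 0,"dy": 0,"dz": 0.5,"ax": 0,"ay": 0,"az": 0,"gripper": 1},
  {"dx": 0,"dy": 0,"dz": 0,"ax": 0,"ay": 0,"az": 0,"gripper": 1},
])

```text
clock: 16.1
eef_pos: [592.6, 63.4, 19.8]
eef_rot: [3.142, -0.003, -3.08]
wrist_force: [0.1, -0.3, 0.7]
finger_gap: 0.2
finger_force: 0.0
```

Request:
jog_arm([
  {"dx": 0,"dy": 0.2,"dz": 0,"ax": 0,"ay": 0,"az": 0,"gripper": 1},
  {"dx": 0,"dy": 0.2,"dz": 0,"ax": 0,"ay": 0,"az": 0,"gripper": 1},
  {"dx": 0,"dy": 0.2,"dz": 0,"ax": 0,"ay": 0,"az": 0,"gripper": 1},
  {"dx": 0,"dy": 0.2,"dz": 0,"ax": 0,"ay": 0,"az": 0,"gripper": 1},
  {"dx": 0,"dy": 0.2,"dz": 0,"ax": 0,"ay": 0,"az": 0,"gripper": 1},
  {"dx": 0,"dy": 0.2,"dz": 0,"ax": 0,"ay": 0,"az": 0,"gripper": 1},
  {"dx": 0,"dy": 0.2,"dz": 0,"ax": 0,"ay": 0,"az": 0,"gripper": 1},
  {"dx": 0,"dy": 0.2,"dz": 0,"ax": 0,"ay": 0,"az": 0,"gripper": 1},
])

```text
clock: 17.1
eef_pos: [589.8, 127.3, 21.4]
eef_rot: [-3.142, -0.0, -3.081]
wrist_force: [-0.3, -1.1, -0.3]
finger_gap: 0.3
finger_force: 0.8
```

```bash
python3 look.py w7 v
```

```text
red ctr [ -26.9 -170.6] size [31.8 31.4] ang deg 0.0
yellow ctr [-23.5 -97.5] size [20.  39.6] ang deg -9.7
green ctr [ -22.5 -138.3] size [40.7 31.2] ang deg 0.2
blue ctr [-22.7 -56. ] size [40.8 70.1] ang deg 2.5
blue ctr [  -9.7 -242. ] size [53.  13.9] ang deg -0.2
17.15 [589.7 128.1  21.4] [ 3.141 -0.    -3.08 ]
```

Request:
jog_arm([
  {"dx": 0,"dy": 0.2,"dz": 0,"ax": 0,"ay": 0,"az": 0,"gripper": 1},
  {"dx": 0,"dy": 0.2,"dz": 0,"ax": 0,"ay": 0,"az": 0,"gripper": 1},
  {"dx": 0,"dy": 0.2,"dz": 0,"ax": 0,"ay": 0,"az": 0,"gripper": 1},
  {"dx": 0,"dy": 0.2,"dz": 0,"ax": 0,"ay": 0,"az": 0,"gripper": 1},
  {"dx": 0,"dy": 0.15,"dz": 0,"ax": 0,"ay": 0,"az": 0,"gripper": 1},
  {"dx": 0,"dy": 0.1,"dz": 0,"ax": 0,"ay": 0,"az": 0,"gripper": 1},
])

```text
clock: 17.9
eef_pos: [587.2, 169.1, 21.4]
eef_rot: [-3.142, -0.0, -3.08]
wrist_force: [0.5, -2.1, 1.3]
finger_gap: 0.3
finger_force: 0.8
```

Request:
jog_arm([
  {"dx": 0,"dy": 0.1,"dz": 0,"ax": 0,"ay": 0,"az": 0,"gripper": 1},
  {"dx": 0,"dy": 0.08,"dz": 0,"ax": 0,"ay": 0,"az": 0,"gripper": 1},
])

```text
clock: 18.15
eef_pos: [586.8, 176.0, 21.4]
eef_rot: [-3.142, -0.0, -3.081]
wrist_force: [-0.7, -1.4, 0.1]
finger_gap: 0.4
finger_force: 0.7
```

Request:
jog_arm([
  {"dx": 0,"dy": 0.1,"dz": 0,"ax": 0,"ay": 0,"az": 0,"gripper": 1},
  {"dx": 0,"dy": 0.06,"dz": 0,"ax": 0,"ay": 0,"az": 0,"gripper": 1},
])

```text
clock: 18.4
eef_pos: [586.4, 182.5, 21.4]
eef_rot: [-3.142, -0.0, -3.081]
wrist_force: [-0.4, -2.4, 0.1]
finger_gap: 0.7
finger_force: 0.7
```

Request:
jog_arm([
  {"dx": 0,"dy": 0.05,"dz": 0,"ax": 0,"ay": 0,"az": 0,"gripper": 1},
  {"dx": 0,"dy": 0.04,"dz": 0,"ax": 0,"ay": 0,"az": 0,"gripper": 1},
])

```text
clock: 18.65
eef_pos: [586.4, 183.2, 21.5]
eef_rot: [-3.137, -0.001, -3.081]
wrist_force: [-0.5, -28.8, 6.5]
finger_gap: 0.6
finger_force: 14.1
```

Request:
jog_arm([
  {"dx": 0,"dy": -0.2,"dz": 0,"ax": 0,"ay": 0,"az": 0,"gripper": 1},
  {"dx": 0,"dy": -0.1,"dz": -0.7,"ax": 0,"ay": 0,"az": 0,"gripper": 1},
  {"dx": -0.3,"dy": 0.6,"dz": -0.7,"ax": 0,"ay": 0,"az": 0,"gripper": 1},
  {"dx": -0.4,"dy": 0.8,"dz": -0.7,"ax": 0,"ay": 0,"az": 0,"gripper": 1},
  {"dx": -0.4,"dy": 0.8,"dz": -0.7,"ax": 0,"ay": 0,"az": 0,"gripper": 1},
  {"dx": 0,"dy": 0,"dz": 0,"ax": 0,"ay": 0,"az": 0,"gripper": 1},
  {"dx": 0,"dy": 0,"dz": 0,"ax": 0,"ay": 0,"az": 0,"gripper": 1},
])

```text
clock: 19.52
eef_pos: [624.9, 264.0, 132.3]
eef_rot: [-3.141, -0.002, -3.081]
wrist_force: [0.3, 0.6, 0.5]
finger_gap: 0.5
finger_force: 0.0
```

```bash
python3 look.py w8 v
```

```text
red ctr [ -23.7 -114.3] size [37.8 30.3] ang deg 0.1
green ctr [-22.4 -82.3] size [38.8 31. ] ang deg 0.0
blue ctr [ -67.8 -131.3] size [266.8 140.4] ang deg -0.0
19.575 [624.9 263.6 132.2] [-3.141e+00 -2.000e-03 -3.081e+00]
```

```bash
sed -i 's/(20,160,150),(30,255,255)/(20,150,70),(32,255,255)/; s/(100,150,60),(120,255,255)/(108,160,110),(118,255,255)/' look.py; python3 look.py w9 v; python3 - <<'E'
import cv2
im=cv2.imread("pics/w9.png");cv2.imwrite("pics/w9c.png",cv2.resize(im[130:330,280:600],(800,500)))
E
```

```text
red ctr [ -23.9 -114.3] size [37.8 30.3] ang deg 0.0
yellow ctr [-27.8 -51.2] size [32.1 40. ] ang deg -0.6
green ctr [-22.1 -82.5] size [38.  30.6] ang deg 0.2
blue ctr [-41.7  -2.8] size [ 8.3 61.1] ang deg -0.3
blue ctr [  -1.3 -231.8] size [ 5.4 65.4] ang deg 0.0
19.625 [625.  263.5 132.3] [-3.141e+00 -2.000e-03 -3.081e+00]
```

View pics/w9c.png

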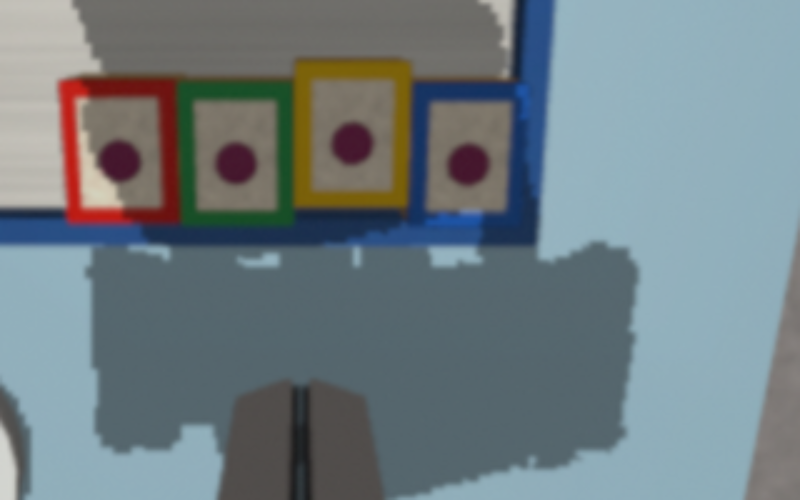

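The cropped view shows all four in contact and square. Red (120,150), green (235,150) and blue (468,150) are at the fence, but yellow (352,135) stands about 6 mm short of it, so I push yellow home.

Request:
jog_arm([
  {"dx": 0.9,"dy": 0.2,"dz": 0,"ax": 0,"ay": 0,"az": 0,"gripper": 1},
  {"dx": 0.9,"dy": 0.2,"dz": 0.3,"ax": 0,"ay": 0,"az": 0,"gripper": 1},
  {"dx": 0.6,"dy": 0,"dz": 0.6,"ax": 0,"ay": 0,"az": 0,"gripper": 1},
  {"dx": 0,"dy": 0,"dz": 0.8,"ax": 0,"ay": 0,"az": 0,"gripper": 1},
  {"dx": 0,"dy": 0,"dz": 0.8,"ax": 0,"ay": 0,"az": 0,"gripper": 1},
  {"dx": 0,"dy": 0,"dz": 0.27,"ax": 0,"ay": 0,"az": 0,"gripper": 1},
  {"dx": -0.2,"dy": 0,"dz": 0,"ax": 0,"ay": 0,"az": 0,"gripper": 1},
  {"dx": -0.15,"dy": 0,"dz": 0,"ax": 0,"ay": 0,"az": 0,"gripper": 1},
  {"dx": -0.1,"dy": 0,"dz": 0,"ax": 0,"ay": 0,"az": 0,"gripper": 1},
  {"dx": -0.1,"dy": 0,"dz": 0,"ax": 0,"ay": 0,"az": 0,"gripper": 1},
])

```text
clock: 20.88
eef_pos: [551.0, 275.9, 23.1]
eef_rot: [3.141, 0.0, -3.081]
wrist_force: [-2.2, -0.1, 1.3]
finger_gap: 0.3
finger_force: 0.7
```

Request:
jog_arm([
  {"dx": -0.05,"dy": 0,"dz": 0,"ax": 0,"ay": 0,"az": 0,"gripper": 1},
  {"dx": -0.05,"dy": 0,"dz": 0,"ax": 0,"ay": 0,"az": 0,"gripper": 1},
])

```text
clock: 21.12
eef_pos: [553.4, 276.1, 22.8]
eef_rot: [-3.141, -0.003, -3.08]
wrist_force: [-19.6, -2.5, 15.4]
finger_gap: 0.7
finger_force: 10.2
```

Request:
jog_arm([
  {"dx": 0.25,"dy": 0,"dz": 0,"ax": 0,"ay": 0,"az": 0,"gripper": 1},
  {"dx": 0,"dy": 0.35,"dz": 0,"ax": 0,"ay": 0,"az": 0,"gripper": 1},
  {"dx": -0.15,"dy": 0,"dz": 0,"ax": 0,"ay": 0,"az": 0,"gripper": 1},
  {"dx": -0.1,"dy": 0,"dz": 0,"ax": 0,"ay": 0,"az": 0,"gripper": 1},
  {"dx": 0,"dy": 0,"dz": 0,"ax": 0,"ay": 0,"az": 0,"gripper": 1},
])

```text
clock: 21.75
eef_pos: [552.6, 290.6, 22.7]
eef_rot: [3.141, -0.004, -3.08]
wrist_force: [-15.0, 2.3, 10.4]
finger_gap: 0.4
finger_force: 7.5
```

Request:
jog_arm([
  {"dx": 0.25,"dy": 0,"dz": 0,"ax": 0,"ay": 0,"az": 0,"gripper": 1},
  {"dx": 0,"dy": -0.8,"dz": 0,"ax": 0,"ay": 0,"az": 0,"gripper": 1},
  {"dx": 0,"dy": -0.8,"dz": 0,"ax": 0,"ay": 0,"az": 0,"gripper": 1},
  {"dx": -0.15,"dy": 0,"dz": 0,"ax": 0,"ay": 0,"az": 0,"gripper": 1},
  {"dx": -0.1,"dy": 0,"dz": 0,"ax": 0,"ay": 0,"az": 0,"gripper": 1},
  {"dx": 0,"dy": 0,"dz": 0,"ax": 0,"ay": 0,"az": 0,"gripper": 1},
])

```text
clock: 22.5
eef_pos: [556.3, 226.3, 22.3]
eef_rot: [-3.14, -0.004, -3.08]
wrist_force: [-12.1, -6.8, 7.3]
finger_gap: 0.6
finger_force: 6.2
```

Request:
jog_arm([
  {"dx": 0.25,"dy": 0,"dz": 0,"ax": 0,"ay": 0,"az": 0,"gripper": 1},
  {"dx": 0,"dy": -0.4,"dz": 0,"ax": 0,"ay": 0,"az": 0,"gripper": 1},
  {"dx": -0.15,"dy": 0,"dz": 0,"ax": 0,"ay": 0,"az": 0,"gripper": 1},
  {"dx": -0.11,"dy": 0,"dz": 0,"ax": 0,"ay": 0,"az": 0,"gripper": 1},
  {"dx": 0,"dy": 0,"dz": 0,"ax": 0,"ay": 0,"az": 0,"gripper": 1},
])

```text
clock: 23.12
eef_pos: [557.3, 209.8, 22.5]
eef_rot: [-3.14, -0.006, -3.081]
wrist_force: [-19.3, -5.1, 14.7]
finger_gap: 0.8
finger_force: 10.1
```

Request:
jog_arm([
  {"dx": 0.3,"dy": 0,"dz": 0,"ax": 0,"ay": 0,"az": 0,"gripper": 1},
  {"dx": 0,"dy": -0.6,"dz": 0,"ax": 0,"ay": 0,"az": 0,"gripper": 1},
  {"dx": 0,"dy": -0.5,"dz": 0,"ax": 0,"ay": 0,"az": 0,"gripper": 1},
  {"dx": -0.5,"dy": 0,"dz": 0,"ax": 0,"ay": 0,"az": 0,"gripper": 1},
  {"dx": -0.5,"dy": 0,"dz": 0,"ax": 0,"ay": 0,"az": 0,"gripper": 1},
  {"dx": 0,"dy": 0.2,"dz": 0,"ax": 0,"ay": 0,"az": 0,"gripper": 1},
  {"dx": 0,"dy": 0.08,"dz": 0,"ax": 0,"ay": 0,"az": 0,"gripper": 1},
  {"dx": 0,"dy": 0,"dz": 0,"ax": 0,"ay": 0,"az": 0,"gripper": 1},
])

```text
clock: 24.12
eef_pos: [588.4, 179.6, 22.7]
eef_rot: [-3.142, -0.0, -3.08]
wrist_force: [-0.2, 0.2, 0.1]
finger_gap: 0.6
finger_force: 0.0
```

Request:
jog_arm([
  {"dx": 0,"dy": 0.06,"dz": 0,"ax": 0,"ay": 0,"az": 0,"gripper": 1},
  {"dx": 0,"dy": 0.05,"dz": 0,"ax": 0,"ay": 0,"az": 0,"gripper": 1},
  {"dx": 0,"dy": 0,"dz": 0,"ax": 0,"ay": 0,"az": 0,"gripper": 1},
])

```text
clock: 24.5
eef_pos: [588.7, 183.1, 22.8]
eef_rot: [-3.141, -0.0, -3.081]
wrist_force: [-0.8, -5.2, 1.7]
finger_gap: 0.5
finger_force: 2.2
```

Request:
jog_arm([
  {"dx": 0,"dy": 0.04,"dz": 0,"ax": 0,"ay": 0,"az": 0,"gripper": 1},
  {"dx": 0,"dy": 0.02,"dz": 0,"ax": 0,"ay": 0,"az": 0,"gripper": 1},
])

```text
clock: 24.75
eef_pos: [588.7, 183.3, 22.8]
eef_rot: [-3.137, -0.001, -3.081]
wrist_force: [-2.0, -24.0, 5.7]
finger_gap: 0.7
finger_force: 11.9
```

Request:
jog_arm([
  {"dx": 0,"dy": -0.2,"dz": 0,"ax": 0,"ay": 0,"az": 0,"gripper": 1},
  {"dx": 0,"dy": -0.1,"dz": -0.7,"ax": 0,"ay": 0,"az": 0,"gripper": 1},
  {"dx": -0.3,"dy": 0.6,"dz": -0.7,"ax": 0,"ay": 0,"az": 0,"gripper": 1},
  {"dx": -0.4,"dy": 0.8,"dz": -0.7,"ax": 0,"ay": 0,"az": 0,"gripper": 1},
  {"dx": -0.4,"dy": 0.8,"dz": -0.7,"ax": 0,"ay": 0,"az": 0,"gripper": 1},
  {"dx": 0,"dy": 0,"dz": 0,"ax": 0,"ay": 0,"az": 0,"gripper": 1},
  {"dx": 0,"dy": 0,"dz": 0,"ax": 0,"ay": 0,"az": 0,"gripper": 1},
])

```text
clock: 25.62
eef_pos: [627.3, 264.0, 133.6]
eef_rot: [-3.141, -0.001, -3.081]
wrist_force: [-0.4, 0.6, -1.2]
finger_gap: 0.7
finger_force: 0.0
```

```bash
python3 look.py w10 v; python3 - <<'E'
# purple dots (block top centres) in tray axes, and rear (-x) top edge per block
from cell import cams
from h import *
c=cams.camera("wrist");hsv=cv2.cvtColor(c["image"][:,:,::-1].copy(),cv2.COLOR_BGR2HSV)
m=cv2.inRange(hsv,(150,100,40),(175,255,255))
n,_,st,ce=cv2.connectedComponentsWithStats(m)
ps=0.061;R=np.array([[np.cos(ps),np.sin(ps)],[-np.sin(ps),np.cos(ps)]])
for s,p in zip(st[1:],ce[1:]):
    if s[4]>30: print(s[4],(R@(at(c,[p],36)[0,:2]-[600,327])).round(2))
E
```

```text
red ctr [ -22.9 -114.3] size [30.3 37.9] ang deg -0.0
yellow ctr [-22.4 -50.6] size [30.8 38.8] ang deg -0.1
green ctr [-21.6 -82.7] size [38.8 30.1] ang deg 0.0
blue ctr [-44.1  -3. ] size [ 8.6 46.8] ang deg -0.1
blue ctr [  -1.2 -178.2] size [ 5.4 56.7] ang deg 0.1
25.675 [627.3 263.7 133.4] [-3.141e+00 -2.000e-03 -3.081e+00]
110 [ -19.95 -114.65]
112 [-19.8  -82.64]
111 [-19.71 -50.46]
116 [-19.59 -18.31]
```

```bash
python3 -c "
from cell import job
print(job.sign_off())"
```

```text
the job is handed in; nothing more can be done
None
```

The job is handed in at about 26 s of the 62 s allowed: red was lifted out of the mould and set on the tray without a drop, and all four blocks are in one row from the end stop (blue, yellow, green, red), with the last look showing them square, in line along the fence to 0.4 mm and spaced 32.0–32.2 mm; pushes into the fence and end stop met firm resistance.

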